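# Scale bar to the junction box, lid held open for the record photo

### The job

Get the junction box ready for its record photo: first lay the straightedge flat on the bench, flush against one of the box's two side walls and running along the whole wall as a scale, and let go of it. Then raise the self-closing lid and hold it steady, open at 60 degrees from shut (give or take 5), with the straightedge still flush; finish while the gripper is still holding the lid there, as it falls shut if let go. Leave the other things on the bench where they are.

Things in the scene. Friction and masses are not known exactly. Their poses are not given: they have to be found in the camera images.
- box: Grey junction box screwed to the bench (cannot move): 160 (x) x 160 (y) x 60 mm high without lid, open-topped, green circuit board inside. Origin: centre of its underside, on the bench. Its +x points to the hinge side, -x to the front (lid's tab, facing the robot). Its plain side walls lie 80 mm from the centre along its +y and -y and run along its x; the lid does not overhang them.
- lid (a joint): Opening angle of the lid in rad: 0 shut, grows as it swings up, stop at 1.75; 60 degrees is 1.047. The lid is a 160 x 160 x 6 mm plate, 0.28 kg, hinged along the box's far (+x) top edge. Its weight and a light spring shut it whenever it is let go, at every angle; about 2 N at the tab holds it.
- lid_hinge (a point): Point on the lid's hinge line, midway along it: 80 mm along the box's +x and 60 mm above the bench. The hinge line is parallel to the box's y.
- lid_tab (a point): Centre of the round boss (20 mm diameter, 18 mm long, axis parallel to the hinge) ending the 12 mm wide steel tab at mid front of the lid. Pinch it from above across its flat ends (they face the box's +y, -y); it can turn in the fingers. Lid shut: 32 mm before the front wall, 63 mm above the bench. It swings with the lid, 192 mm from the hinge line along the lid and 3 mm off it on the outer side.
- straightedge_grip (a point): Straightedge: aluminium bar 200 (x) x 40 (y) x 12 mm thick, ruler ticks along both long edges, with a black upright grip block mid-top: 30 mm along the bar, 18 mm across, from 12 to 62 mm above its underside. 0.25 kg. Either long edge may be used. This point is in the block, on the bar's centre, 45 mm above its underside. Starts flat on the bench, left or right of the box.
- bullet_camera_mid (a point): Bystander: white bullet surveillance camera, about 150 x 68 x 67 mm, lying on the other side of the box from the straightedge; the point is in its middle, 33 mm up. Leave alone.
- dome_camera_mid (a point): Bystander: white round dome camera with a black dome, 100 mm across and 65 mm high, at the far left; the point is on its axis 30 mm up. Leave alone.
- screwdriver: Bystander: screwdriver lying at the far right. Leave alone.
- parts_tray: Bystander: black parts tray 70 x 120 x 30 mm beyond the box; origin at the centre of its underside. Leave alone.
Mind the look-alikes: they are no part of the job. Of the things shaped like the part that bears straightedge_grip, the aluminium one is meant.

How it is judged (in metres and radians):
On the way:
1. the straightedge lies flat and flush along a side wall of the box, let go, the lid still shut ((y of straightedge_grip in the frame of box between 0.097 and 0.103 m or y of straightedge_grip in the frame of box between -0.103 and -0.097 m) and x of straightedge_grip in the frame of box between -0.03 and 0.03 m and angle between the x axis of straightedge_grip and the x axis of box, either way round below 0.02 rad and angle between straightedge_grip's own z axis and vertical below 0.04 rad and height (world z) of straightedge_grip below 0.048 m and contact force between straightedge and the arm below 0.1 N and contact force between straightedge and the fingers below 0.1 N and value of joint lid below 0.1 rad), for 0.3 s.
At the end, for the whole second after the job is handed in: Lid at rest at 60 degrees, within 6, held by the gripper with over 0.5 N and not propped on the straightedge; straightedge flat on the bench, edge within 3 mm of a side wall, parallel within 0.02 rad, its middle within 30 mm of the wall's middle (value of joint lid between 0.942 and 1.152 rad and velocity of joint lid between -0.05 and 0.05 rad/s and (contact force between lid and the fingers above 0.5 N or contact force between lid and the arm above 0.5 N) and contact force between lid and straightedge below 0.1 N and (y of straightedge_grip in the frame of box between 0.097 and 0.103 m or y of straightedge_grip in the frame of box between -0.103 and -0.097 m) and x of straightedge_grip in the frame of box between -0.03 and 0.03 m and angle between the x axis of straightedge_grip and the x axis of box, either way round below 0.02 rad and angle between straightedge_grip's own z axis and vertical below 0.04 rad and height (world z) of straightedge_grip below 0.048 m); the arm keeps its last pose, push and grip.
It fails at once if a bystander was moved by more than 15 mm (distance of any of bullet_camera_mid, dome_camera_mid, screwdriver, parts_tray from where it was at the start of the episode above 0.015 m).
It also fails if it takes over 64 s, if anything falls off the work surface, if the arm or the gripper's body presses on something with over 40 N, if the wrist force passes 120 N, or if a joint passes its speed limit or range.

### The arm

A 6-joint arm with a two-finger parallel gripper is mounted at the origin on the work surface. World frame = base frame: x ahead of the robot, y to its left, z up, the work surface at z = 0. Lengths are in m, angles in degrees, forces in N, time in s.
With the tool pointing down it reaches from about 0.4 to 0.825 m from the base axis. Payload 7 kg.
Tool frame: the origin (TCP) lies at the very end of the fingers, on their centre line; the grasp point (between the pads) lies 19 mm behind it; x points along the fingers, z is the direction in which the jaws open and shut, and the axes are right-handed (so a half turn about x gives the same grasp; the last joint's range is limited). The gripper opens to 88 mm and grips with 3 to 60 N. Pads are 19 mm wide; open, the fingers measure 130 mm over their backs; the gripper's body (78 mm by 193 mm) begins 47 mm behind the grasp point.
Start: joints at [-51.503, 20.546, 0.682, 0, -70.136, -16.507], TCP at [0.253, -0.626, 0.227] pointing down, gripper open.
Joint ranges: [-176.03, 176.03], [-82.01, 121.73], [-58.28, 71.71], [-173.87, 95.51], [-174.79, -0.11], [-173.66, 173.66]. Speed limits (degrees/s): [136.94, 136.94, 172.46, 180, 180, 180].

### API

Orientations are given as [roll, pitch, yaw] about the fixed x, y, z axes, in that order (R = Rz(yaw) Ry(pitch) Rx(roll)).
In Python, from plant import sensors, cams, workorder gives the robot as it stands. The module is installed in compiled form; this text tells all that it offers.
- The arm moves only by the shell command python3 -m handwheel 'ROWS' [OPENING] [FORCE]. ROWS is JSON, one flat list of numbers, 4 for each row, row after row: the shift along the tool's x, y, z in cm, then the turn about the tool's x in degrees. A call has exactly 10 rows; each row is the pose to reach, as a shift and turn from the pose commanded when the call began, along the tool's axes at that moment; what a row does not reach only later rows make up. A row lasts 1/8 s, in which the tool goes at most 62.5 mm and 10.7 degrees, less where a joint would pass 70% of its speed; a pose out of reach is approached as far as the arm can. A call with a gripper value outside its range is refused whole. OPENING is the finger opening in cm, from 0 to 8.76, set as the call begins (- or left out, the last holds). The fingers move at their own pace and stop on an object; FORCE is the grip in N (left out, the last holds). Time passes only in rows, so rows that repeat a pose let the fingers close, or fill a call up. It gives the time, the measured TCP pose, the force and the opening at its end, in the units of the state.
- sensors.get_state(): the state, without advancing time (a new reading comes with each control period).
- cams.capture(name): name is "scene" or "top" or "wrist"; returns a dict with "image" (480x640x3 uint8, red, green, blue), "fov_y" (degrees; the focal length in pixels is half the picture's height over the tangent of half this angle, whatever the lens; pixels are square), "cx", "cy" (the principal point, pixels), "xyz" and "rotation" of the camera in the world. Camera axes: x right, y down, z forward; pixel columns grow to the right and rows downward; lengths in m; the calibration is good to about 2 mm. A picture is of the moment at which its call begins. There is no depth.
- workorder.close_job(): hands the job in, once; it reports no verdict.
The state is a dict: "time_s": time; "joints": joint angles; "qd": joint speeds; "joint_torque": joint torques, N m; "tcp_pos": TCP position; "eef_rot": TCP orientation; "contact_force": force on the tool from outside, world axes, zero at the start; "moment": the same for the moment, N m; "gripper_width": finger opening in m.
Only numpy, scipy, OpenCV 4.12 (cv2) and the standard library are available. Lean on these libraries where they do the work, as an engineer would, in place of code of your own. Each camera call takes 0.05 s, during which the arm holds its last target.

## Working session

There is one attempt and no reset: what is moved stays moved. The work goes in short steps, Python scripts to look and compute and a shell command to move; the robot and the scene stay as the last step left them, time stands still between calls to the robot, and variables do not carry over. Pictures are saved under pics/ and viewed, and the job is handed in when it is done.

```bash
mkdir -p pics; ls
python3 - <<'E'
from plant import sensors, cams
import cv2
print(sensors.get_state())
for n in ["scene","top","wrist"]:
    c=cams.capture(n); cv2.imwrite(f"pics/{n}0.png",c["image"][:,:,::-1])
    print(n,{k:v for k,v in c.items() if k!="image"})
E
```

```text
pics
{'time_s': 0.0, 'joints': array([-5.15022955e+01,  2.05896359e+01,  6.32738053e-01, -2.13537829e-02,
       -7.01366022e+01, -1.65074890e+01]), 'qd': array([-0.02068736, -0.0491088 ,  0.02393782,  0.01874674, -0.03458339,
       -0.09508668]), 'joint_torque': array([ 3.03870647e-04, -5.82716775e+01,  2.93062162e+01,  6.99715465e+00,
        7.05628467e-03, -1.24163557e-04]), 'tcp_pos': array([ 0.25254555, -0.62542721,  0.22563126]), 'eef_rot': array([  4.39193793,  89.90436863, 116.37488144]), 'contact_force': array([-0.19872775, -1.39599736, -0.22100044]), 'moment': array([-0.06059948,  0.00521504, -0.00245721]), 'gripper_width': 0.08806528227478268}
scene {'fov_y': 43.97351896951864, 'cx': 309.7678774519014, 'cy': 240.67803794996786, 'xyz': array([1.35405405, 0.25167826, 0.94077469]), 'rotation': array([-132.38204814,    0.64142543,  112.96717287])}
top {'fov_y': 43.26504960583251, 'cx': 321.3915318419204, 'cy': 243.82966148080234, 'xyz': array([ 0.37201317, -0.09682702,  1.65506893]), 'rotation': array([-1.76215200e+02,  8.56005132e-02, -9.15495980e+01])}
wrist {'fov_y': 69.44489699184702, 'cx': 320.97237772304686, 'cy': 244.6273252098926, 'xyz': array([ 0.17702958, -0.65621081,  0.38247676]), 'rotation': array([ 1.62632676e+02, -1.29500399e-01,  1.11948882e+02])}
```

View pics/scene0.png

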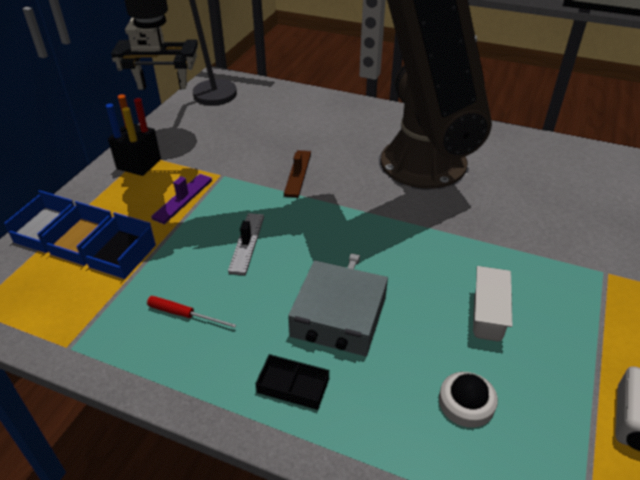

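View pics/top0.png

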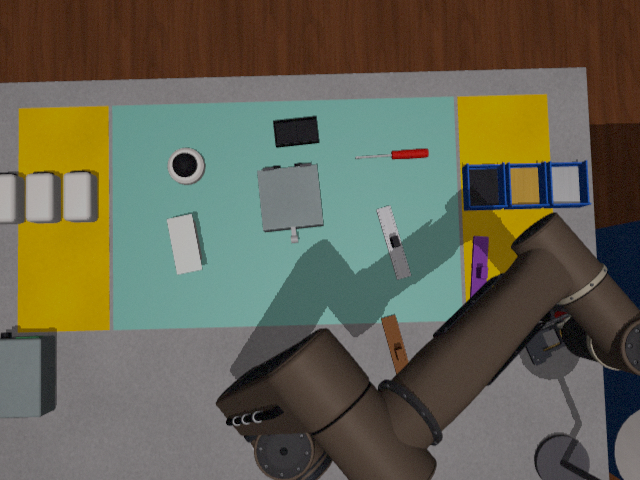

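View pics/wrist0.png

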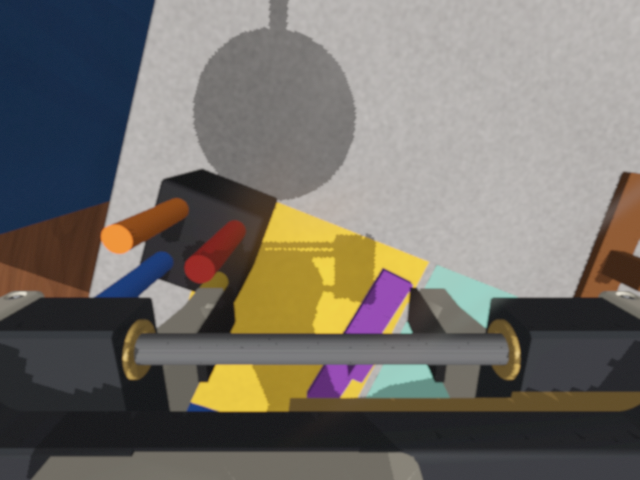

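The top view shows three bars: silver at (394,242), purple at (480,268) and brown at (395,345). In the scene view they are at (246,243), (182,197) and (298,172). The silver one is the aluminium bar. The box is at (291,197) with its tab at (295,234), and the bullet camera is the white block at (185,243). Next I'll take close crops.

```bash
cat > h.py <<'E'
import numpy as np, cv2
from scipy.spatial.transform import Rotation as R
from plant import sensors, cams
def K(c):
    f=240/np.tan(np.radians(c["fov_y"]/2)); return f,c["cx"],c["cy"]
def rot(c): return R.from_euler('xyz',c["rotation"],degrees=True).as_matrix()
def ray(c,u,v,z):
    f,cx,cy=K(c); d=rot(c)@np.array([(u-cx)/f,(v-cy)/f,1.]); o=np.array(c["xyz"])
    return o+d*(z-o[2])/d[2]
def proj(c,p):
    f,cx,cy=K(c); q=rot(c).T@(np.array(p)-np.array(c["xyz"])); return np.array([cx+f*q[0]/q[2],cy+f*q[1]/q[2]])
def tri(c1,u1,c2,u2):
    A=[];b=[]
    for c,u in((c1,u1),(c2,u2)):
        f,cx,cy=K(c); d=rot(c)@np.array([(u[0]-cx)/f,(u[1]-cy)/f,1.]); d/=np.linalg.norm(d)
        P=np.eye(3)-np.outer(d,d); A.append(P); b.append(P@np.array(c["xyz"]))
    p=np.linalg.solve(A[0]+A[1],b[0]+b[1]); return p
def crop(c,u,v,w,h,s,name):
    im=c["image"][v:v+h,u:u+w,::-1]; cv2.imwrite("pics/"+name,cv2.resize(im,None,fx=s,fy=s,interpolation=cv2.INTER_CUBIC))
E
python3 - <<'E'
from h import *
c=cams.capture("top"); crop(c,240,150,190,140,4,"topcrop.png")
s=cams.capture("scene"); crop(s,210,190,190,140,4,"scenecrop.png")
E
```

```text
(no output)
```

View pics/topcrop.png

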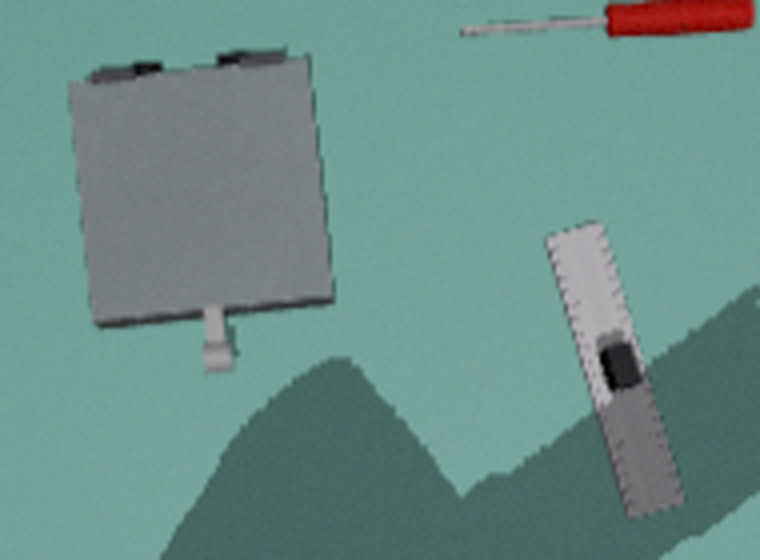

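View pics/scenecrop.png

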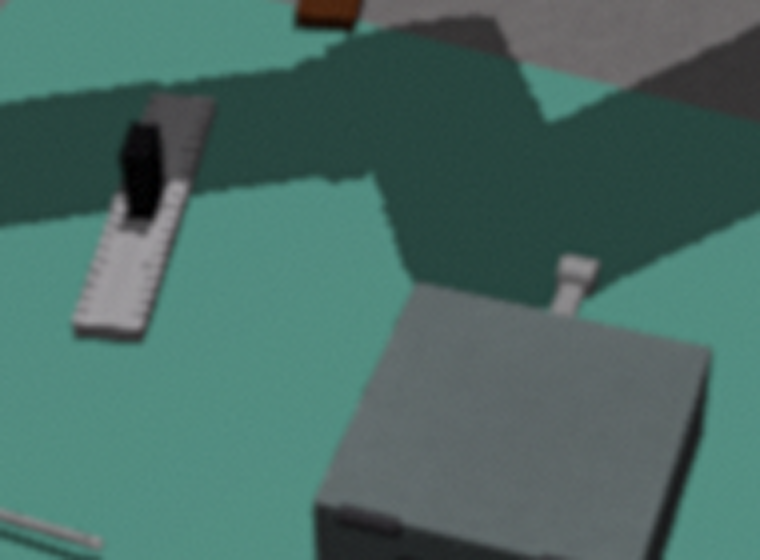

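The close crop confirms the choice: the silver bar has ticks along both edges and a black grip block, at about top-image (393,241). Next I'll measure the box and the bar by masks.

```bash
cat > meas.py <<'E'
from h import *
def sat_blob(im,box,smax=70,vmin=60):
    hsv=cv2.cvtColor(im,cv2.COLOR_RGB2HSV); m=np.uint8((hsv[...,1]<smax)&(hsv[...,2]>vmin))
    k=np.zeros_like(m); u,v,w,h=box; k[v:v+h,u:u+w]=1; m&=k
    n,l,st,ce=cv2.connectedComponentsWithStats(m); i=1+np.argmax(st[1:,4]); return np.uint8(l==i)
E
python3 - <<'E'
from meas import *
c=cams.capture("top"); hsv=cv2.cvtColor(c["image"],cv2.COLOR_RGB2HSV)
for p in [(290,195),(388,220),(405,270),(350,200),(330,270),(290,229),(295,236),(430,260)]: print(p,hsv[p[1],p[0]])
# bar
m=sat_blob(c["image"],(365,195,60,90),40,60); m=cv2.morphologyEx(m,cv2.MORPH_CLOSE,np.ones((9,9)))
cn=max(cv2.findContours(m,0,1)[0],key=cv2.contourArea)
P=np.array([ray(c,u,v,0.012)[:2] for u,v in cn[:,0]],np.float32)
print("bar",cv2.minAreaRect(P)); 
m=sat_blob(c["image"],(250,155,85,80),45,90); m=cv2.morphologyEx(m,cv2.MORPH_OPEN,np.ones((13,13)))
cn=max(cv2.findContours(m,0,1)[0],key=cv2.contourArea)
P=np.array([ray(c,u,v,0.066)[:2] for u,v in cn[:,0]],np.float32)
print("lid",cv2.minAreaRect(P), cv2.boundingRect(m))
# manual corners from crop (x4, off 240,150)
for q,z in [((70,84),.066),((309,58),.066),((333,296),.066),((96,320),.066),((548,240),.012),((601,222),.012),((686,500),.012),((633,518),.012)]:
    print(q,ray(c,240+q[0]/4,150+q[1]/4,z))
for q in [(219,357)]: print("boss",ray(c,240+q[0]/4,150+q[1]/4,.07))
s=cams.capture("scene")
print("tri boss", tri(c,(240+219/4,150+357/4),s,(210+577/4,190+265/4)))
for q,z in [((415,283),.066),((711,350),.066),((318,502),.066)]: print("scene",ray(s,210+q[0]/4,190+q[1]/4,z))
E
```

```text
(290, 195) [ 93  18 127]
(388, 220) [158   6 171]
(405, 270) [120   4 115]
(350, 200) [ 84  73 160]
(330, 270) [ 85  78 104]
(290, 229) [ 84  48 100]
(295, 236) [150   6 125]
(430, 260) [ 87  79 103]
bar ((0.4801885485649109, -0.29275763034820557), (0.20115147531032562, 0.04141926020383835), 14.649848937988281)
lid ((0.6032935976982117, -0.016867101192474365), (0.1610112190246582, 0.15919561684131622), 4.647794246673584) (258, 166, 64, 63)
(70, 84) [0.67533957 0.06691639 0.066     ]
(309, 58) [ 0.68843356 -0.09201368  0.066     ]
(333, 296) [ 0.52942001 -0.10361337  0.066     ]
(96, 320) [0.51778783 0.05294041 0.066     ]
(548, 240) [ 0.56916087 -0.25161194  0.012     ]
(601, 222) [ 0.58053546 -0.28820178  0.012     ]
(686, 500) [ 0.3894425  -0.33923121  0.012     ]
(633, 518) [ 0.37824195 -0.30289681  0.012     ]
boss [ 0.49084602 -0.02767462  0.07      ]
tri boss [ 0.49008004 -0.02560175  0.07079693]
scene [ 0.52974848 -0.0991925   0.066     ]
scene [0.51753695 0.05935258 0.066     ]
scene [ 0.6861413  -0.08427899  0.066     ]
```

```bash
cat > go.py <<'E'
from h import *
def delta(target,jaw_deg,cur=None):
    """target TCP xyz, jaw axis world yaw; prints shift cm in tool axes & turn about tool x"""
    s=sensors.get_state(); p=np.array(s["tcp_pos"] if cur is None else cur); M=R.from_euler('xyz',s["eef_rot"],degrees=True).as_matrix()
    d=M.T@(np.array(target)-p)*100
    zt=M[:,2]; cur_y=np.degrees(np.arctan2(zt[1],zt[0]))
    diff=(jaw_deg-cur_y+90)%180-90
    turn=diff*np.sign(M[2,0])  # x down => turn about tool x is negative yaw
    print("t",round(s["time_s"],2),"tcp",np.round(p,4),"jaw yaw",round(cur_y,2),"| shift cm",np.round(d,2),"turn",round(turn,2),"j6",round(s["joints"][5],1),"tilt x",np.round(M[:,0],3),"F",np.round(s["contact_force"],1),"w",round(s["gripper_width"],4))
    return d,turn
E
python3 - <<'E'
from go import *
M=R.from_euler('xyz',sensors.get_state()["eef_rot"],degrees=True).as_matrix(); print(np.round(M,3))
delta((.4795,-.294,.13),15.0,(.253,-.626,.227))
E
```

```text
[[-0.    -0.927 -0.374]
 [ 0.    -0.374  0.927]
 [-1.     0.     0.   ]]
t 0.35 tcp [ 0.253 -0.626  0.227] jaw yaw 111.99 | shift cm [  9.71 -33.43  22.3 ] turn -83.01 j6 -16.5 tilt x [-0.  0. -1.] F [ 0.8  0.2 -0.2] w 0.0875
```

```bash
python3 -m handwheel '[0,-4,2.7,-10, 1,-8,5.4,-20, 2,-12,8,-30, 3.5,-16,10.7,-40, 5,-20,13.4,-50, 6,-24,16,-60, 7,-28,18.7,-70, 8,-31,20.7,-78, 8.5,-33.4,22.3,-83, 8.5,-33.4,22.3,-83]' 8.76 20
python3 - <<'E'
from go import *
delta((.4795,-.294,.13),15.0)
c=cams.capture("wrist"); cv2.imwrite("pics/w1.png",c["image"][:,:,::-1])
for P in [(.4795,-.294,.062),(.4795,-.294,.012)]: print(proj(c,P))
a=np.radians(15);print([np.round(proj(c,(.4795+sx*.1*np.cos(a)-sy*.02*np.sin(a),-.294+sx*.1*np.sin(a)+sy*.02*np.cos(a),.012))) for sx in(-1,1) for sy in (-1,1)])
E
```

```text
time_s: 1.6
tcp_pos: [0.4798, -0.2926, 0.1413]
eef_rot: [-40.6, 90.0, 154.6]
contact_force: [-0.2, 0.3, 0.3]
gripper_width: 0.0877
t 1.6 tcp [ 0.4798 -0.2926  0.1413] jaw yaw -164.83 | shift cm [1.13 0.13 0.06] turn 0.17 j6 26.6 tilt x [-0.  0. -1.] F [-0.2  0.3  0.3] w 0.0877
[321.21617872 252.32977762]
[321.18966624 233.6398363 ]
[array([440., 211.]), array([436., 256.]), array([202., 210.]), array([207., 255.])]
```

View pics/w1.png

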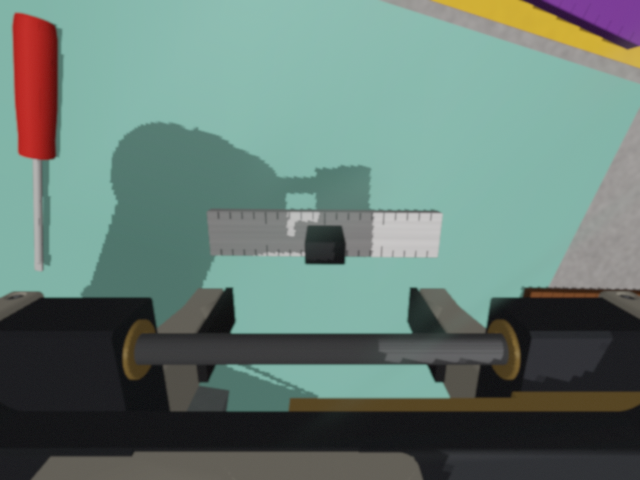

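The wrist view puts the bar's corners at (208,210) and (440,257), within 3 px of prediction. I'll go 2.5 mm towards its -x, then descend and grip.

Run:
```python
from go import *
delta((.4768,-.2937,.024),15.0)
```

```text
t 1.65 tcp [ 0.4793 -0.2934  0.1415] jaw yaw -164.95 | shift cm [11.75 -0.03  0.24] turn 0.05 j6 26.6 tilt x [-0.  0. -1.] F [-1.6 -1.1 -0.2] w 0.0876
```

```bash
python3 -m handwheel '[2,0,0.2,0, 4,0,0.2,0, 6,0,0.2,0, 8,0,0.2,0, 9.5,0,0.2,0, 10.7,0,0.2,0, 11.4,0,0.2,0, 11.8,0,0.2,0, 11.8,0,0.2,0, 11.8,0,0.2,0]' && python3 -m handwheel '[0,0,0,0,0,0,0,0,0,0,0,0,0,0,0,0,0,0,0,0,0,0,0,0,0,0,0,0,0,0,0,0,0,0,0,0,0,0,0,0]' 2.5 20
python3 - <<'E'
from go import *
delta((.4768,-.2937,.024),15.0)
c=cams.capture("wrist"); cv2.imwrite("pics/w2.png",c["image"][:,:,::-1])
E
```

```text
time_s: 2.9
tcp_pos: [0.4774, -0.2946, 0.024]
eef_rot: [148.7, 90.0, -16.3]
contact_force: [-0.1, 0.1, 0.2]
gripper_width: 0.0878
time_s: 4.15
tcp_pos: [0.4771, -0.2946, 0.0236]
eef_rot: [151.6, 90.0, -13.4]
contact_force: [1.1, -0.5, -1.0]
gripper_width: 0.0299
t 4.15 tcp [ 0.4771 -0.2946  0.0236] jaw yaw -165.01 | shift cm [-0.04 -0.09  0.  ] turn -0.01 j6 26.7 tilt x [ 0. -0. -1.] F [ 1.1 -0.5 -1. ] w 0.0299
```

View pics/w2.png

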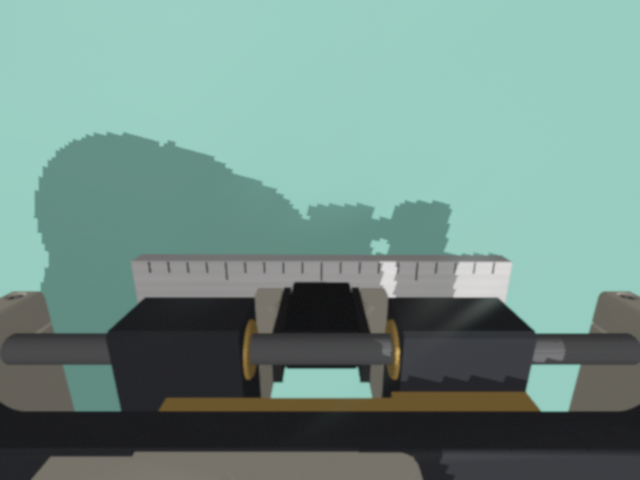

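Run:
```python
from go import *
delta((.6123,-.1326,.044),4.65)
```

```text
t 4.2 tcp [ 0.477  -0.2945  0.0235] jaw yaw -165.01 | shift cm [ -2.04 -12.15 -17.25] turn 10.34 j6 26.7 tilt x [ 0. -0. -1.] F [ 0.8 -0.5 -1.5] w 0.0303
```

```bash
python3 -m handwheel '[-1,0,0,0, -2,-0.5,-0.8,3, -2,-2,-3,7, -2,-4,-6,10.3, -2,-6,-9,10.3, -2,-8.3,-12,10.3, -2,-10.3,-14.8,10.3, -2,-11.6,-16.5,10.3, -2,-12.1,-17.2,10.3, -2,-12.1,-17.2,10.3]'
python3 - <<'E'
from go import *
delta((.6123,-.1326,.024),4.65)
c=cams.capture("top"); crop(c,240,150,190,140,4,"t3.png")
c=cams.capture("wrist"); cv2.imwrite("pics/w3.png",c["image"][:,:,::-1])
E
```

```text
time_s: 5.45
tcp_pos: [0.6116, -0.1332, 0.0435]
eef_rot: [-7.7, 90.0, 177.0]
contact_force: [-0.3, 0.3, -1.9]
gripper_width: 0.03
t 5.45 tcp [ 0.6116 -0.1332  0.0435] jaw yaw -175.3 | shift cm [ 1.95 -0.06 -0.08] turn 0.05 j6 -0.8 tilt x [-0.  0. -1.] F [-0.3  0.3 -1.9] w 0.03
```

View pics/w3.png

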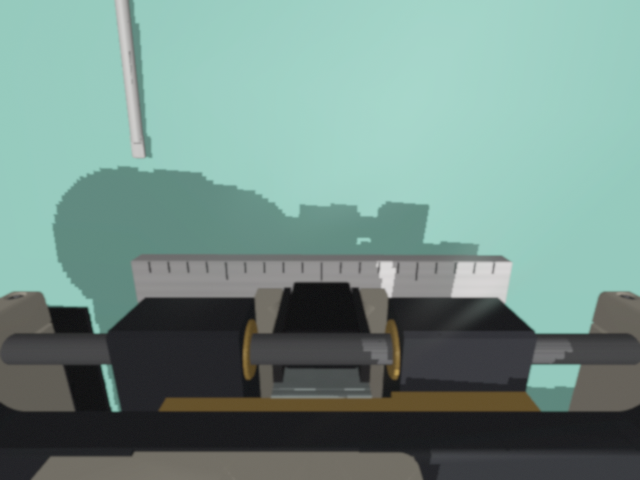

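View pics/t3.png

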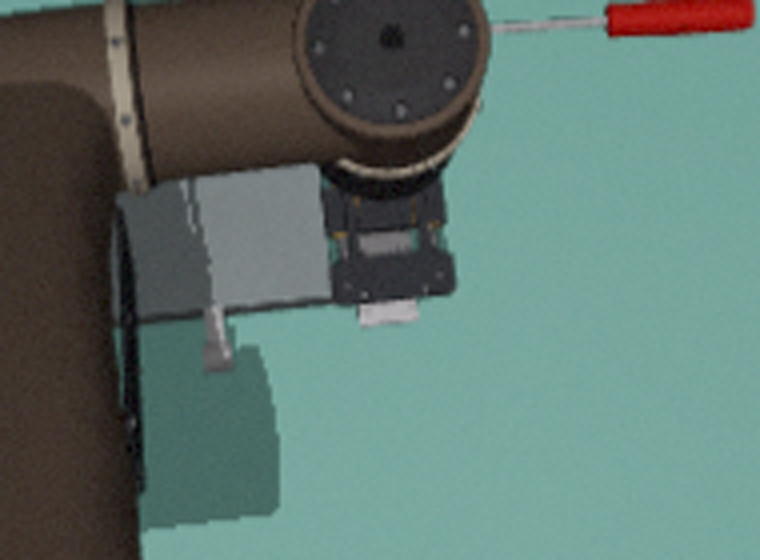

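The bar is held level and parallel to the wall, with its near end at crop (388,312). Next I'll lower it and slide it towards the wall while watching the force.

```bash
python3 -m handwheel '[0.5,0,0,0, 1,0,0,0, 1.5,0,0,0, 1.8,0,0,0, 1.95,0,0,0, 1.95,-0.2,0,0, 1.95,-0.4,0,0, 1.95,-0.6,0,0, 1.95,-0.8,0,0, 1.95,-0.8,0,0]'
python3 - <<'E'
from go import *
delta((.6107,-.1137,.024),4.65)
E
```

```text
time_s: 6.8
tcp_pos: [0.6112, -0.125, 0.0241]
eef_rot: [179.2, 90.0, 3.9]
contact_force: [-0.6, -0.6, -2.0]
gripper_width: 0.0298
t 6.8 tcp [ 0.6112 -0.125   0.0241] jaw yaw -175.3 | shift cm [ 0.01 -1.13 -0.04] turn 0.05 j6 -1.6 tilt x [ 0.  0. -1.] F [-0.6 -0.6 -2. ] w 0.0298
```

```bash
python3 -m handwheel '[0,-0.1,0,0, 0,-0.2,0,0, 0,-0.3,0,0, 0,-0.4,0,0, 0,-0.5,0,0, 0,-0.6,0,0, 0,-0.7,0,0, 0,-0.7,0,0, 0,-0.7,0,0,0,-0.7,0,0]'
python3 - <<'E'
from go import *
delta((.6107,-.1137,.024),4.65)
E
python3 -m handwheel '[0,-0.05,0,0, 0,-0.1,0,0, 0,-0.1,0,0, 0,-0.15,0,0, 0,-0.2,0,0, 0,-0.2,0,0, 0,-0.2,0,0, 0,-0.2,0,0, 0,-0.2,0,0,0,-0.2,0,0]'
python3 - <<'E'
from go import *
delta((.6107,-.1137,.024),4.65)
E
```

```text
time_s: 8.05
tcp_pos: [0.6106, -0.1183, 0.0241]
eef_rot: [-32.1, 90.0, 152.6]
contact_force: [0.5, 0.1, -2.2]
gripper_width: 0.03
t 8.05 tcp [ 0.6106 -0.1183  0.0241] jaw yaw -175.31 | shift cm [ 0.01 -0.45 -0.05] turn 0.04 j6 -2.3 tilt x [-0.  0. -1.] F [ 0.5  0.1 -2.2] w 0.03
time_s: 9.3
tcp_pos: [0.6105, -0.117, 0.0241]
eef_rot: [86.0, 90.0, -89.3]
contact_force: [0.4, -5.4, -3.1]
gripper_width: 0.0302
t 9.3 tcp [ 0.6105 -0.117   0.0241] jaw yaw -175.3 | shift cm [ 0.01 -0.33 -0.04] turn 0.05 j6 -2.5 tilt x [ 0.    -0.001 -1.   ] F [ 0.4 -5.4 -3.1] w 0.0302
```

```bash
python3 -c "
from plant import sensors
print(sensors.get_state()['moment'])"; python3 -m handwheel '[0.05,0,0,0, 0.05,0,0,0, 0.05,-0.05,0,0, 0.05,-0.1,0,0, 0.05,-0.1,0,0, 0.05,-0.1,0,0, 0.05,-0.1,0,0, 0.05,-0.1,0,0, 0.05,-0.1,0,0,0.05,-0.1,0,0]' 2.5 3
python3 - <<'E'
from go import *
delta((.6107,-.1137,.024),4.65); print(sensors.get_state()['moment'])
E
```

```text
[-2.0955702  -0.25307772  0.17993982]
time_s: 10.55
tcp_pos: [0.6104, -0.1152, 0.0236]
eef_rot: [-161.2, 90.0, 23.5]
contact_force: [-0.7, -2.6, 4.6]
gripper_width: 0.0301
t 10.55 tcp [ 0.6104 -0.1152  0.0236] jaw yaw -175.31 | shift cm [-0.04 -0.15 -0.04] turn 0.04 j6 -2.6 tilt x [ 0.  0. -1.] F [-0.7 -2.6  4.6] w 0.0301
[-0.8827585   0.5447362  -0.03814072]
```

```bash
python3 -m handwheel '[0,0,0,0, 0,0,0,0, 0,0,0,0, 0,0,0,0, 0,0,0,0, -2,0,0,0, -4,0,0,0, -6,0,0,0, -8,0,0,0, -10,0,0,0]' 5 20; python3 -m handwheel '[-3,2,0,0, -6,6,0,0, -8,10,0,0, -8,14,0,0, -8,17,0,0, -8,19,0,0, -8,20,0,0, -8,20,0,0, -8,20,0,0, -8,20,0,0]'
python3 - <<'E'
from go import *
delta((.6107,-.1137,.024),4.65)
c=cams.capture("top"); crop(c,240,150,190,140,4,"t4.png")
c=cams.capture("wrist"); cv2.imwrite("pics/w4.png",c["image"][:,:,::-1])
E
```

```text
time_s: 11.8
tcp_pos: [0.6103, -0.1153, 0.1243]
eef_rot: [-125.6, 90.0, 59.1]
contact_force: [0.8, -0.2, -0.9]
gripper_width: 0.0498
time_s: 13.05
tcp_pos: [0.6269, -0.3137, 0.2038]
eef_rot: [-170.9, 90.0, 13.8]
contact_force: [0.4, 0.0, 1.0]
gripper_width: 0.0501
t 13.05 tcp [ 0.6269 -0.3137  0.2038] jaw yaw -175.25 | shift cm [ 17.98 -20.06  -0.04] turn 0.1 j6 15.5 tilt x [ 0.  0. -1.] F [0.4 0.  1. ] w 0.0501
```

View pics/t4.png

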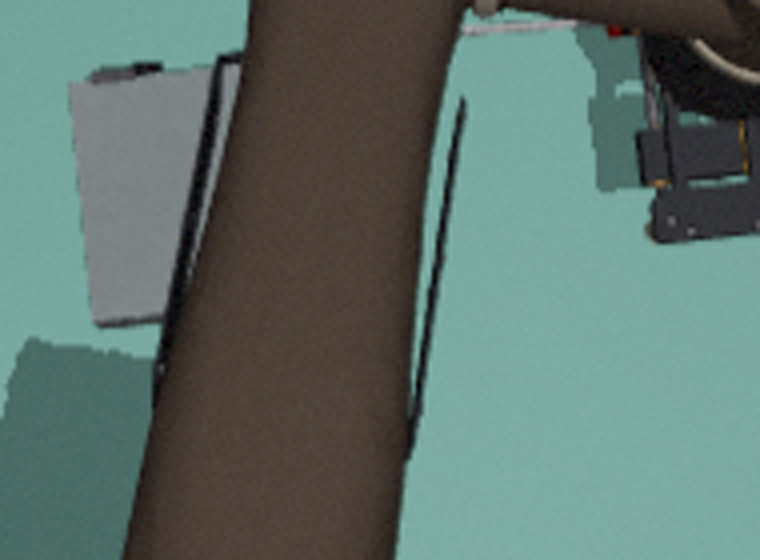

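View pics/w4.png

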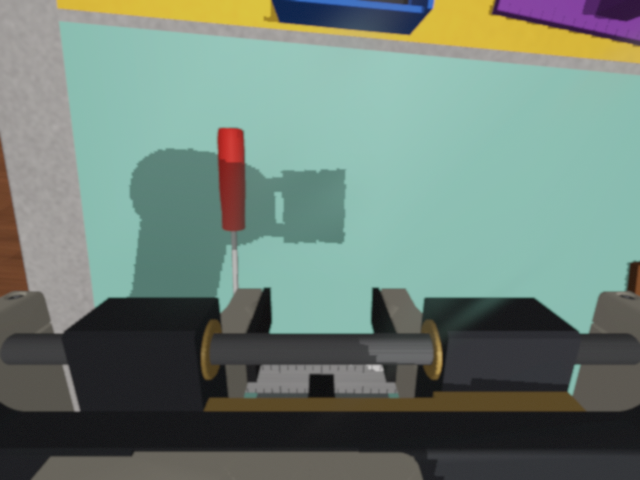

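Run:
```python
from go import *
delta((.4910,-.027,.15),94.65)
```

```text
t 13.15 tcp [ 0.6269 -0.3139  0.2038] jaw yaw -175.26 | shift cm [  5.37 -29.72  11.17] turn -89.91 j6 15.5 tilt x [ 0.  0. -1.] F [ 0.4 -0.2  0.9] w 0.0502
```

```bash
python3 -m handwheel '[0,-3,1.2,-10, 0,-6.5,2.5,-20, 0,-10,3.8,-30, 0,-13.5,5.1,-40, 0,-17,6.4,-50, 0,-20.5,7.7,-60, 1,-24,9,-70, 3,-27,10.2,-79, 4.5,-29,11,-87, 5.4,-29.7,11.2,-89.9]'
python3 - <<'E'
from go import *
delta((.4910,-.027,.047),94.65)
c=cams.capture("top"); crop(c,240,150,190,140,4,"t5.png")
c=cams.capture("wrist"); cv2.imwrite("pics/w5.png",c["image"][:,:,::-1])
for P in [(.4910,-.0267,.073)]: print(proj(c,P))
c=cams.capture("scene"); crop(c,210,190,190,140,4,"s5.png")
E
```

```text
time_s: 14.4
tcp_pos: [0.4902, -0.0267, 0.1494]
eef_rot: [129.5, 90.0, 44.3]
contact_force: [0.5, 0.3, 0.3]
gripper_width: 0.05
t 14.4 tcp [ 0.4902 -0.0267  0.1494] jaw yaw -85.2 | shift cm [10.24  0.08  0.04] turn 0.15 j6 74.9 tilt x [ 0.  0. -1.] F [0.5 0.3 0.3] w 0.05
[321.29231006 253.81533939]
```

View pics/t5.png

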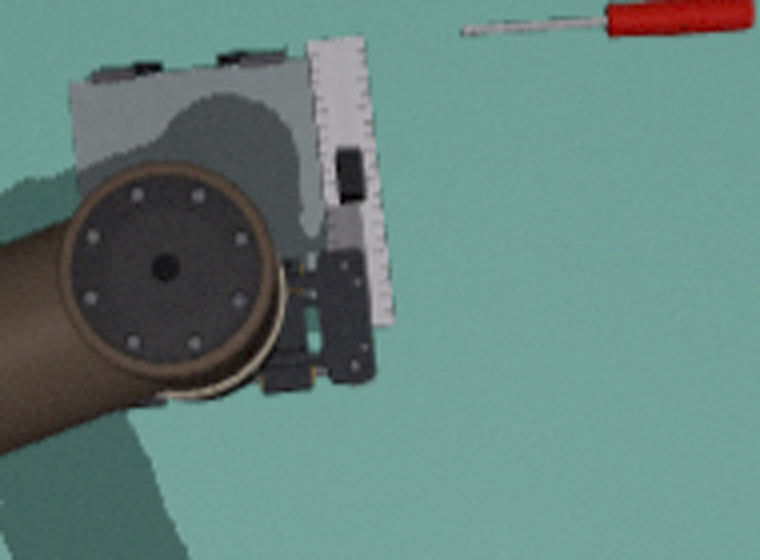

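View pics/w5.png

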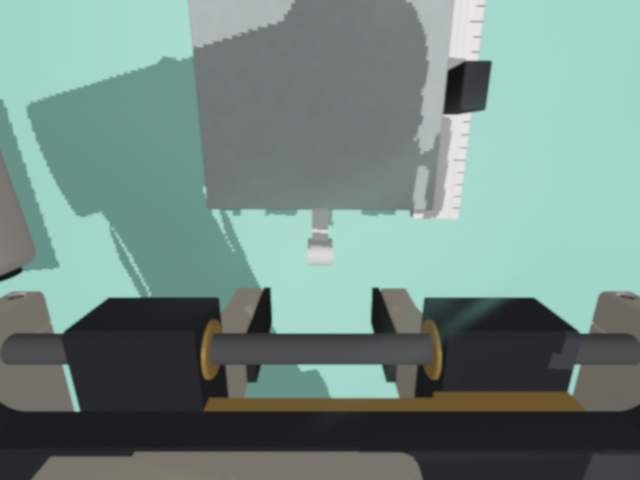

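View pics/s5.png

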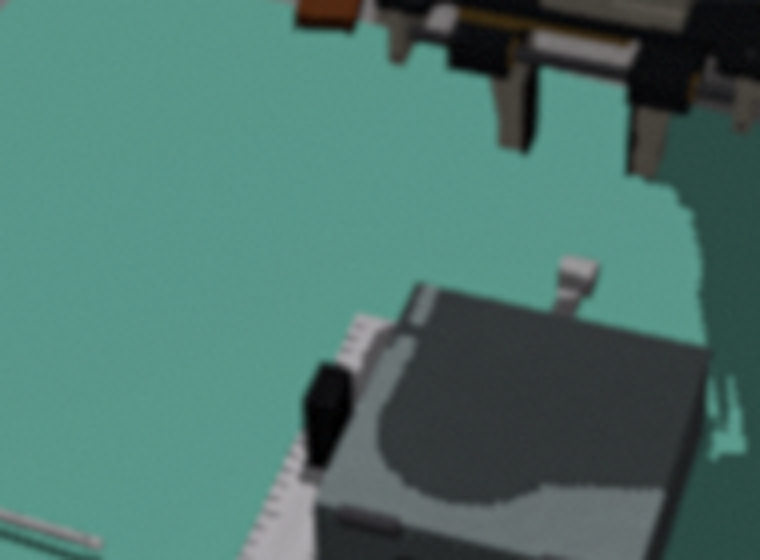

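The wrist view shows the boss at (320,253), as predicted, and the bar along the right wall with its front end at (414–458,218). Next I'll measure how flush it is in numbers.

```bash
cat > flush.py <<'E'
from meas import *
def edge(c,pts,z,half=4):
    """subpixel edge along pts[0]->pts[1]: saturation step, scan along rows; return world line pts"""
    sat=cv2.GaussianBlur(cv2.cvtColor(c["image"],cv2.COLOR_RGB2HSV)[...,1].astype(float),(3,3),0.6)
    (u0,v0),(u1,v1)=pts; out=[]
    for v in range(int(v0)+2,int(v1)-1):
        u=u0+(u1-u0)*(v-v0)/(v1-v0); xs=np.linspace(u-half,u+half,81)
        p=np.interp(xs,np.arange(640),sat[v]); lo,hi=p[:15].mean(),p[-15:].mean()
        if hi-lo<15: continue
        i=np.argmax(p>(lo+hi)/2); out.append((xs[i],v))
    out=np.array(out); W=np.array([ray(c,u,v,z)[:2] for u,v in out],np.float32)
    vx,vy,x,y=cv2.fitLine(W,cv2.DIST_HUBER,0,.01,.01).ravel()
    if vx<0: vx,vy=-vx,-vy
    return np.array([x,y]),np.degrees(np.arctan2(vy,vx)),len(out)
E
python3 - <<'E'
from flush import *
c=cams.capture("top")
f=lambda q:(240+q[0]/4,150+q[1]/4)
b=edge(c,[f((365,45)),f((393,315))],.012)
print("bar outer (top)",b)
# wall estimate from first top image corners
im=cv2.imread("pics/top0.png")[:,:,::-1].copy(); c0=dict(c); c0["image"]=im
w=edge(c0,[f((309,60)),f((333,294))],.066)
print("lid right (top0)",w)
a=np.radians(w[1]); n=np.array([np.sin(a),-np.cos(a)]); print("outer edge beyond wall mm",(b[0]-w[0])@n*1e3,"yaw diff",b[1]-w[1])
d=cams.capture("wrist")
b2=edge(d,[(485,2),(459,214)],.012); l2=None
print("wrist bar outer",b2)
a=np.radians(b[1])
E
```

```text
bar outer (top) (array([ 0.6067696, -0.1371737], dtype=float32), np.float32(4.5507646), 64)
lid right (top0) (array([ 0.61853725, -0.09545803], dtype=float32), np.float32(4.6376925), 55)
outer edge beyond wall mm 40.627617 yaw diff -0.08692789
wrist bar outer (array([ 0.5877628 , -0.13838261], dtype=float32), np.float32(4.376663), 132)
```

The bar's outer edge lies 40.6 mm from the wall with a yaw difference of 0.09°, so it is flush. Next I'll descend on the boss and pinch it.

```bash
python3 -m handwheel '[2,0,0,0, 4,0,0,0, 6,0.05,0,0, 7.5,0.05,0,0, 8.8,0.05,0,0, 9.6,0.05,0,0, 10.2,0.05,0,0, 10.2,0.05,0,0, 10.2,0.05,0,0, 10.2,0.05,0,0]'; python3 -m handwheel '[0,0,0,0,0,0,0,0,0,0,0,0,0,0,0,0,0,0,0,0,0,0,0,0,0,0,0,0,0,0,0,0,0,0,0,0,0,0,0,0]' 1 25
python3 - <<'E'
from go import *
delta((.4910,-.027,.047),94.65)
c=cams.capture("wrist"); cv2.imwrite("pics/w6.png",c["image"][:,:,::-1])
# arc plan in box-x / z relative to shut boss
for t in range(0,61,5):
    a=np.radians(t); x=-192*np.cos(a)-3*np.sin(a)+192; z=192*np.sin(a)+3*np.cos(a)-3; print(t,round(x/10,2),round(z/10,2))
E
```

```text
time_s: 15.9
tcp_pos: [0.4916, -0.0276, 0.0479]
eef_rot: [102.1, 90.0, 16.7]
contact_force: [0.1, 0.6, 0.3]
gripper_width: 0.0499
time_s: 17.15
tcp_pos: [0.4912, -0.0258, 0.0474]
eef_rot: [167.4, 89.9, 82.0]
contact_force: [-4.8, 13.9, 1.7]
gripper_width: 0.0179
t 17.15 tcp [ 0.4912 -0.0258  0.0474] jaw yaw -85.43 | shift cm [ 0.04 -0.03  0.12] turn -0.08 j6 74.9 tilt x [ 0.     0.002 -1.   ] F [-4.8 13.9  1.7] w 0.0179
0 0.0 0.0
5 0.05 1.67
10 0.24 3.33
15 0.58 4.96
20 1.06 6.55
25 1.67 8.09
30 2.42 9.56
35 3.3 10.96
40 4.3 12.27
45 5.41 13.49
50 6.63 14.6
55 7.94 15.6
60 9.34 16.48
```

View pics/w6.png

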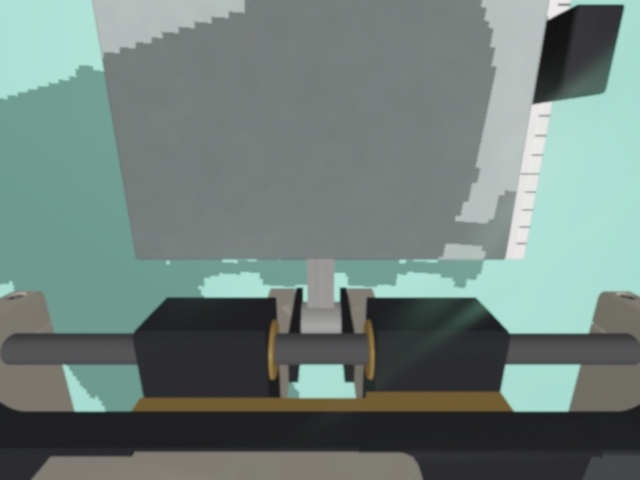

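The boss is pinched (17.9 mm opening) at (320,318). There is a side load of about 14 N, so I'll centre by 1.2 mm and start the arc to about 20°.

```bash
python3 -m handwheel '[0,0,-0.06,0, 0,0,-0.12,0, -0.84,0.02,-0.12,0, -1.67,0.05,-0.12,0, -2.5,0.13,-0.12,0, -3.33,0.24,-0.12,0, -4.15,0.4,-0.12,0, -4.96,0.58,-0.12,0, -5.76,0.8,-0.12,0, -6.55,1.06,-0.12,0]'
python3 - <<'E'
from go import *
delta((.4910,-.027,.047),94.65)
c=cams.capture("wrist"); cv2.imwrite("pics/w7.png",c["image"][:,:,::-1])
E
```

```text
time_s: 18.45
tcp_pos: [0.5033, -0.0246, 0.1135]
eef_rot: [113.8, 89.8, 28.4]
contact_force: [5.9, 4.9, -6.1]
gripper_width: 0.0178
t 18.45 tcp [ 0.5033 -0.0246  0.1135] jaw yaw -85.4 | shift cm [ 6.65 -1.27  0.15] turn -0.05 j6 75.1 tilt x [ 0.003  0.002 -1.   ] F [ 5.9  4.9 -6.1] w 0.0178
```

View pics/w7.png

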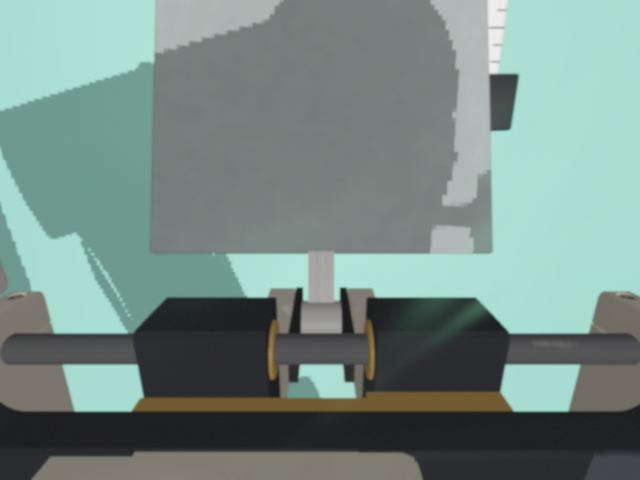

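```bash
python3 -m handwheel '[-0.77,0.29,0,0, -1.54,0.61,0,0, -2.28,0.97,0,0, -3.01,1.36,0,0, -3.72,1.79,0,0, -4.41,2.24,0,0, -5.08,2.73,0,0, -5.72,3.24,0,0, -6.34,3.78,0,0, -6.94,4.35,0,0]'
python3 - <<'E'
from go import *
delta((.4910,-.027,.047),94.65)
c=cams.capture("wrist"); cv2.imwrite("pics/w8.png",c["image"][:,:,::-1])
c=cams.capture("scene"); crop(c,210,120,190,140,4,"s8.png")
E
```

```text
time_s: 19.75
tcp_pos: [0.5452, -0.0212, 0.1816]
eef_rot: [-160.4, 89.9, 114.2]
contact_force: [3.0, 4.2, -8.9]
gripper_width: 0.0177
t 19.75 tcp [ 0.5452 -0.0212  0.1816] jaw yaw -85.43 | shift cm [13.46 -5.44  0.16] turn -0.08 j6 76.3 tilt x [-0.001  0.001 -1.   ] F [ 3.   4.2 -8.9] w 0.0177
```

View pics/w8.png

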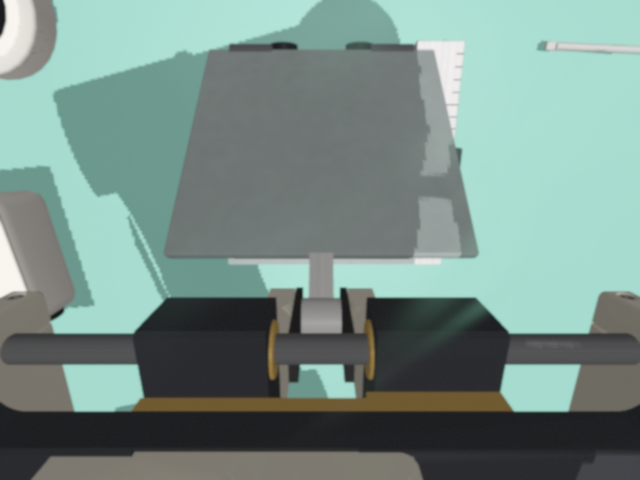

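View pics/s8.png

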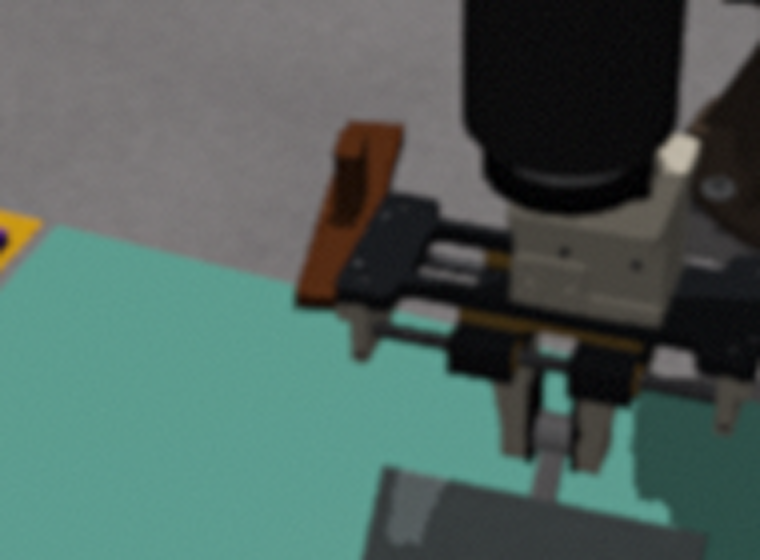

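```bash
python3 -m handwheel '[-0.57,0.6,0,0, -1.11,1.22,0,0, -1.62,1.86,0,0, -2.11,2.53,0,0, -2.56,3.22,0,0, -2.99,3.93,0,0, -2.99,3.93,0,0, -2.99,3.93,0,0, -2.99,3.93,0,0, -2.99,3.93,0,0]'
python3 - <<'E'
from go import *
delta((.4910,-.027,.047),94.65)
s=sensors.get_state(); p=s["tcp_pos"]
h=np.array([.603,-.017])+.08*np.array([np.cos(np.radians(4.64)),np.sin(np.radians(4.64))]); u=np.array([np.cos(np.radians(4.64)),np.sin(np.radians(4.64))])
for dz in (.0156,.019):
    x=(h-p[:2])@u; z=p[2]+dz-.06; print("r",np.hypot(x,z),"ang",np.degrees(np.arctan2(z,x))-.9)
c=cams.capture("wrist"); cv2.imwrite("pics/w9.png",c["image"][:,:,::-1])
c=cams.capture("scene"); cv2.imwrite("pics/s9.png",c["image"][:,:,::-1])
c=cams.capture("top"); crop(c,240,150,190,140,4,"t9.png")
E
```

```text
time_s: 21.1
tcp_pos: [0.5833, -0.0182, 0.2117]
eef_rot: [-120.7, 89.8, 153.9]
contact_force: [-1.7, 6.2, -3.5]
gripper_width: 0.0178
t 21.1 tcp [ 0.5833 -0.0182  0.2117] jaw yaw -85.41 | shift cm [16.49 -9.24  0.16] turn -0.06 j6 77.3 tilt x [-0.002  0.001 -1.   ] F [-1.7  6.2 -3.5] w 0.0178
r 0.19474998049346318 ang 58.305040077848666
r 0.19767826138686867 ang 58.809574121116334
```

View pics/w9.png

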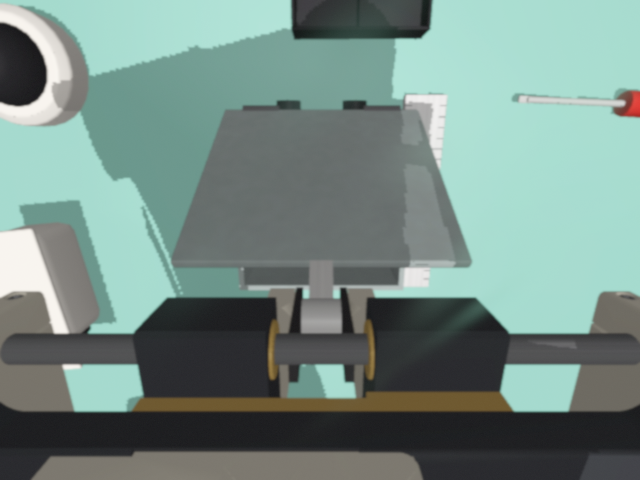

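View pics/s9.png

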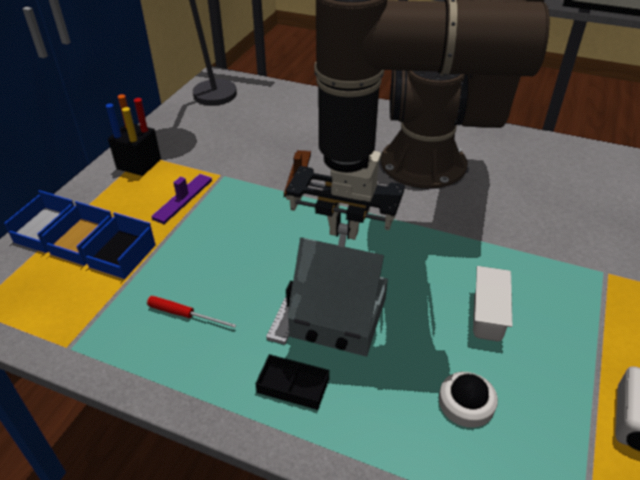

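View pics/t9.png

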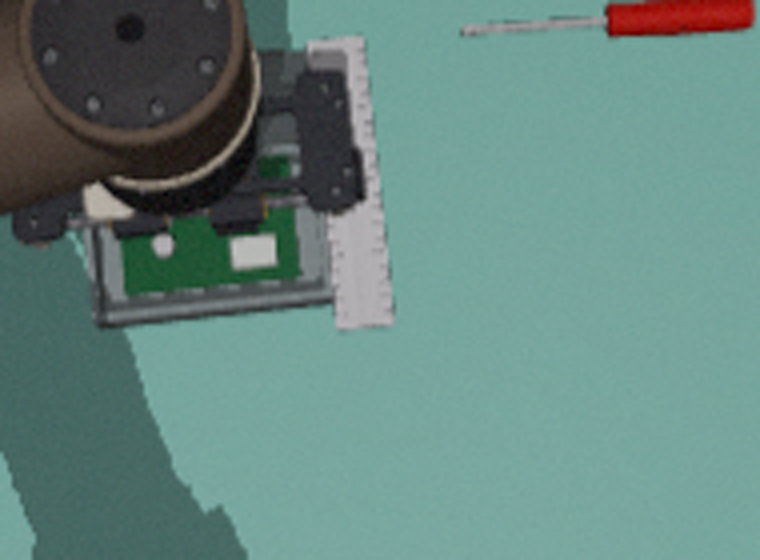

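The lid is up: its front corners are at wrist (173,262) and (470,262) and scene (384,251) and (303,241). The bar still lies along the right wall. Next I'll triangulate the lid angle and recheck how flush the bar is.

Run:
```python
from flush import *
w=cams.capture("wrist"); s=cams.capture("scene"); c=cams.capture("top")
crop(s,280,220,120,100,6,"s10.png"); crop(w,150,220,340,60,2,"w10.png")
h=np.array([.603,-.017]); u=np.array([np.cos(np.radians(4.64)),np.sin(np.radians(4.64))]); h=h+.08*u
for a,b in [((470,262),(303,241)),((173,262),(384,251))]:
    p=tri(w,a,s,b); x=(h-p[:2])@u; z=p[2]-.06; r=np.hypot(x,z); print(np.round(p,4),"r",round(r,4),"ang",np.degrees(np.arctan2(z,x)-np.arcsin(.006/r)), np.round(proj(w,p)-a,1))
f=lambda q:(240+q[0]/4,150+q[1]/4)
b=edge(c,[f((378,190)),f((393,315))],.012)
a=np.radians(4.64); n=np.array([np.sin(a),-np.cos(a)]); print("bar outer",b[1],(b[0]-np.array([.61853725,-.09545803]))@n*1e3,b[2])
b2=edge(w,[(447,98),(442,160)],.012); print("wrist", b2)
print(sensors.get_state()["qd"])
```

```text
[ 0.6065 -0.0919  0.1932] r 0.1567 ang 56.003123078689974 [-8.7 -2.1]
[0.5935 0.0615 0.2039] r 0.1662 ang 57.938370088501735 [-6.5  6.2]
bar outer 4.4313693 40.56908864772301 28
wrist (array([ 0.6728003 , -0.13091692], dtype=float32), np.float32(4.561509), 59)
[-0.02253998  0.06391701  0.06330159 -0.00278935 -0.08461769 -0.05269449]
```

View pics/s10.png

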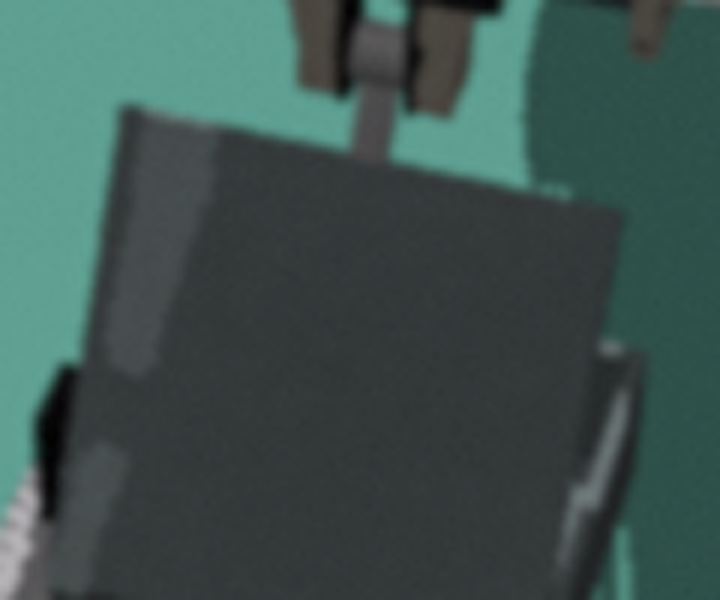

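View pics/w10.png

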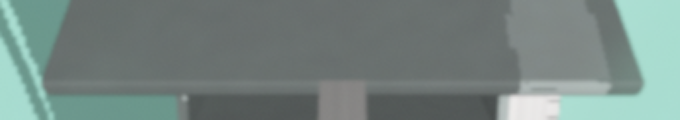

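Run:
```python
from flush import *
w=cams.capture("wrist"); s=cams.capture("scene")
u=np.array([np.cos(np.radians(4.64)),np.sin(np.radians(4.64))]); h=np.array([.603,-.017])+.08*u; n=np.array([-u[1],u[0]])
for a,b in [((468.5,260),(300.5,237.5)),((173.5,260),(383.8,255.3))]:
    p=tri(w,a,s,b); x=(h-p[:2])@u; z=p[2]-.06; r=np.hypot(x,z); print(np.round(p,4),"r",round(r,4),"ang",np.degrees(np.arctan2(z,x)-np.arcsin(.006/r)), np.round(proj(w,p)-a,1))
# single-view predictions of outer front corners vs angle
for t in (56,58,60,62):
    a=np.radians(t); 
    for sg in(-1,1):
        q=h-u*(.16*np.cos(a)+.006*np.sin(a))+n*.08*sg; P=(*q,.06+.16*np.sin(a)+.006*np.cos(a)); print(t,sg,np.round(proj(w,P),1),np.round(proj(s,P),1))
```

```text
[ 0.6093 -0.0918  0.2011] r 0.1621 ang 58.388511397805395 [-0.3 -0.1]
[0.5928 0.0633 0.1951] r 0.1589 ang 56.071852547063294 [-3.2  3.1]
56 -1 [470.1 282.3] [300.5 233.9]
56 1 [173.8 282.5] [383.7 251.7]
58 -1 [473.5 276.5] [299.7 234.3]
58 1 [170.5 276.7] [383.3 252.2]
60 -1 [476.8 270.1] [298.9 234.9]
60 1 [167.1 270.3] [382.8 252.8]
62 -1 [480.2 263.1] [298.  235.5]
62 1 [163.7 263.4] [382.3 253.5]
```

I had the sign of the outer-side offset wrong: the outer face turns towards +x. Next I'll redo the prediction with that fixed.

Run:
```python
from flush import *
w=cams.capture("wrist"); s=cams.capture("scene")
u=np.array([np.cos(np.radians(4.64)),np.sin(np.radians(4.64))]); h=np.array([.603,-.017])+.08*u; n=np.array([-u[1],u[0]])
for t in (56,58,60,62):
    a=np.radians(t)
    for sg in(-1,1):
      for o in (0,.006):
        q=h-u*(.16*np.cos(a)-o*np.sin(a))+n*.08*sg; P=(*q,.06+.16*np.sin(a)+o*np.cos(a)); print(t,sg,o,np.round(proj(w,P),1),np.round(proj(s,P),1))
```

```text
56 -1 0 [468.8 271.4] [299.7 237. ]
56 -1 0.006 [472.5 265. ] [298.8 237.3]
56 1 0 [175.1 271.6] [383.  254.8]
56 1 0.006 [171.4 265.2] [382.5 255.3]
58 -1 0 [472.2 265.3] [298.9 237.3]
58 -1 0.006 [476.  258.3] [297.9 237.8]
58 1 0 [171.7 265.5] [382.5 255.3]
58 1 0.006 [167.9 258.5] [382.  255.9]
60 -1 0 [475.7 258.7] [298.  237.8]
60 -1 0.006 [479.6 251. ] [297.  238.4]
60 1 0 [168.2 258.9] [382.  255.9]
60 1 0.006 [164.3 251.3] [381.5 256.6]
62 -1 0 [479.2 251.4] [297.1 238.4]
62 -1 0.006 [483.2 243.1] [296.1 239.1]
62 1 0 [164.7 251.7] [381.5 256.6]
62 1 0.006 [160.8 243.4] [380.9 257.4]
```

Predictions at the edges I see (rows 260 and 267, width 298 px) give about 57.5°; the TCP gives 58.5°. I'll nudge about 2° further and correct the radial error.

```bash
python3 -m handwheel '[-0.05,0.13,0,0, -0.1,0.26,-0.02,0, -0.15,0.4,-0.04,0, -0.2,0.52,-0.05,0, -0.2,0.65,-0.05,0, -0.2,0.65,-0.05,0, -0.2,0.65,-0.05,0, -0.2,0.65,-0.05,0, -0.2,0.65,-0.05,0, -0.2,0.65,-0.05,0]'
python3 - <<'E'
from flush import *
from go import delta
delta((.491,-.027,.047),94.65)
p=sensors.get_state()["tcp_pos"]
u=np.array([np.cos(np.radians(4.64)),np.sin(np.radians(4.64))]); h=np.array([.603,-.017])+.08*u; n=np.array([-u[1],u[0]])
for dz in (.0156,.019):
    x=(h-p[:2])@u; z=p[2]+dz-.06; print("r",np.hypot(x,z),"ang",np.degrees(np.arctan2(z,x))-.9)
w=cams.capture("wrist"); crop(w,150,220,340,60,2,"w11.png"); cv2.imwrite("pics/w11f.png",w["image"][:,:,::-1])
for t in (58,60,62):
    a=np.radians(t)
    for o in (0,.006):
        print(t,o,[np.round(proj(w,(*(h-u*(.16*np.cos(a)-o*np.sin(a))+n*.08*sg),.06+.16*np.sin(a)+o*np.cos(a))),1) for sg in (-1,1)])
c=cams.capture("top"); crop(c,240,150,190,140,4,"t11.png")
f=lambda q:(240+q[0]/4,150+q[1]/4)
b=edge(c,[f((378,190)),f((393,315))],.012)
a=np.radians(4.64); m=np.array([np.sin(a),-np.cos(a)]); print("bar outer",b[1],(b[0]-np.array([.61853725,-.09545803]))@m*1e3,b[2])
E
```

```text
time_s: 22.85
tcp_pos: [0.589, -0.0178, 0.2148]
eef_rot: [-100.2, 89.8, 174.4]
contact_force: [-7.2, 5.3, 6.4]
gripper_width: 0.0178
t 22.85 tcp [ 0.589  -0.0178  0.2148] jaw yaw -85.4 | shift cm [16.81 -9.79  0.14] turn -0.05 j6 77.4 tilt x [-0.003  0.    -1.   ] F [-7.2  5.3  6.4] w 0.0178
r 0.19462478979805245 ang 60.2215729970787
r 0.19760881007825445 ang 60.69768031870604
58 0 [array([468.4, 273. ]), array([175.3, 273.3])]
58 0.006 [array([472.1, 266.4]), array([171.7, 266.7])]
60 0 [array([471.7, 266.8]), array([172., 267.])]
60 0.006 [array([475.4, 259.5]), array([168.4, 259.8])]
62 0 [array([475.1, 259.9]), array([168.7, 260.1])]
62 0.006 [array([478.8, 252. ]), array([165. , 252.3])]
bar outer 4.3277125 40.51354293886236 28
```

View pics/w11.png

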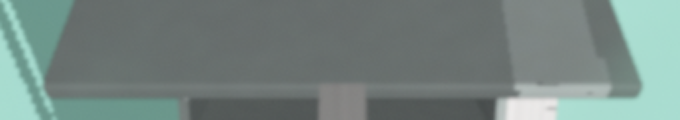

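View pics/w11f.png

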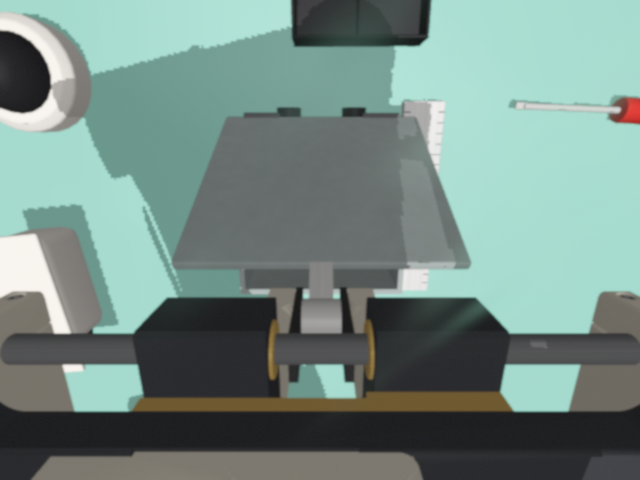

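Both checks agree on about 60° (wrist edges 59.6°, TCP 60.2°). The bar's outer edge is at 40.5 mm with a yaw difference of about 0.3°, and the bystanders are untouched. I'll hand in now.

```bash
python3 -c "
from plant import sensors,workorder
s=sensors.get_state();print(s['time_s'],s['tcp_pos'],s['gripper_width'],abs(s['qd']).max())
print(workorder.close_job())"
```

```text
22.95 [ 0.58900645 -0.01777036  0.21482237] 0.017414988851404273 0.08761219346923994
the job is handed in; nothing more can be done
None
```

I handed the job in at 22.95 s with the straightedge flush along the box's right-hand (-y) wall and the gripper holding the lid open at about 60°. The hand-in reported no verdict.

- **Straightedge:** I slid the aluminium bar against the wall, let it settle with a light grip, then let go of it and backed away. The last check from above put its outer edge 40.5 mm from the wall (40 mm is flush). The bar was within about 0.3° of parallel, and its middle was within a few mm of the wall's middle.
- **Lid:** I pinched the boss at 25 N and raised the lid along its arc. The last checks gave 59.6° from the lid's edges in the wrist picture and 60.2–60.7° from the tool position. The arm was still.
- **Bystanders:** None was near the arm's path, and they look unmoved in the last pictures; I did not measure their positions again.

**Checks that disagreed:**
- The first camera triangulation of the lid angle gave 56–58° with errors of several pixels. I had picked the wrong points for the lid's corners.
- My arc had the 3 mm boss offset with the wrong sign, which left the lid about 2° low; a final nudge corrected it.
- That nudge left about 11 N of force on the tool at hand-in, well inside the limits.

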